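# Square check of a loaded bench scale

### The job

Check the bench scale's pan against its upright backstop under load: set the steel check weight upright in the middle of the pan (inside the scribed ring) and let it go. Then stand the try square on the pan beside the weight and press it into the corner between pan and backstop, stock flat down on the pan so that the pan sinks about a centimetre further, and heel and blade edge flat and firmly against the backstop. Finish while still gripping the square and pressing it both ways, without ever pushing the pan down to its stop, moving the weight off the middle, or disturbing the jar and the club heads.

Things in the scene. Friction and masses are not known exactly. Their poses are not given: they have to be found in the camera images.
- scale: low grey bench scale, fixed to the bench. Origin on the bench top under the middle of the pan; +x points to the backstop, +y along it, z up. Base 155 mm deep, 210 mm wide, 16 mm high.
- backstop: upright steel plate standing fixed along the far edge of the scale, 220 mm wide (along y), 12 mm thick. Its flat front face looks to -x of the scale; the origin lies in the middle of that face's lower edge, 14 mm above the bench and 67 mm from the middle of the pan; its axes are parallel to the scale's. Its top edge is 118 mm above the bench, 68 mm above the empty pan.
- pan: steel plate, 130 mm deep (x), 220 mm wide (y), 6 mm thick, 2 mm clear of the backstop, with a scribed ring 63 mm across. Origin in the middle of its top, axes as the scale's. Moves only straight down on a spring of 700 N/m: top 50 mm above the bench when empty, 5.5 mm lower under the weight, stop 26 mm down. The square slides on it with friction about 0.6 of the downward force.
- square: try square standing upright on its stock, loose, 0.22 kg: an L of a dark wooden stock 100 mm long (its x), 20 mm thick (its y), 38 mm high, and a steel blade 24 mm wide (x), 6 mm thick (y) that rises from the stock's +x end to 76 mm above the underside. Origin in the middle of the stock's underside; the outer edge of the blade is flush with the end of the stock at x = +50 mm (the heel), and this end goes against the backstop. The stock is grasped from above across its 20 mm.
- square_mid (a point): centre of the square's wooden stock, 19 mm above its underside; axes as the square's
- square_heel (a point): outer lower corner of the square (+x end of the stock, at its underside)
- square_tip (a point): outer upper corner of the square's blade, 76 mm above the heel
- weight_mid (a point): axis of the check weight half-way up, 28 mm above its underside, z up. Loose turned steel weight, 0.4 kg: body 50 mm across and 24 mm high, neck 16 mm across, then a knob 24 mm across from 36 to 56 mm above the underside, to grasp from above
- check_weight: the check weight; origin in the middle of its underside
- grease_jar: dark jar, 53 mm across, 47 mm high; bystander, to be left where it stands; origin at the middle of its underside
- putter_head: dark half-round mallet club head, 60x93x42 mm; bystander, to be left where it stands; origin at the middle of its underside
- iron_head: bright flat iron club head, 77x119x16 mm; bystander, to be left where it stands; origin at the middle of its underside
Things that resemble listed ones, but are neither listed nor needed, are in the scene too. What is shaped like the check_weight but blue, pink or yellow is not meant.

How it is judged:
On the way:
1. the check weight stands upright in the middle of the pan (within 10 mm), let go (horizontal distance between weight_mid and pan below 0.01 m and angle between weight_mid's own z axis and vertical below 0.08 rad and contact force between check_weight and pan above 2.5 N and contact force between each of the arm, the fingers and check_weight below 0.1 N), for 0.3 s.
At the end, for the whole second after the job is handed in: Weight released, upright, within 10 mm of the pan's middle. Gripper still holds the square, pressing the pan with over 3.2 N and the backstop with over 2 N; heel and blade tip within 3 mm of the backstop, underside within 3 mm of the pan, upright to 0.05 rad, square to 0.07 rad, at rest (all of step 1 and contact force between square and pan above 3.2 N and contact force between square and backstop above 2 N and contact force between the fingers and square above 2 N and x of square_heel in the frame of backstop between -0.003 and 0.004 m and x of square_tip in the frame of backstop above -0.003 m and z of square_heel in the frame of pan below 0.003 m and angle between square's own z axis and vertical below 0.05 rad and angle between the x axis of square and the x axis of scale, either way round below 0.07 rad and y of square_heel in the frame of pan between -0.105 and 0.105 m and linear speed of square below 0.02 m/s); the arm keeps its last pose, push and grip.
It fails at once if the pan is pushed down to its stop (more than 24.5 mm) (z of pan in the frame of scale below 0.0255 m).
It fails at once if a bystander is moved by more than 30 mm (distance of any of grease_jar, putter_head, iron_head from where it was at the start of the episode above 0.03 m).
It also fails if it takes over 58 s, if anything falls off the work surface, if the arm or the gripper's body presses on something with over 40 N, if the wrist force passes 120 N, or if a joint passes its speed limit or range.

### The arm

A 6-joint arm with a two-finger parallel gripper is mounted at the origin on a cart in front of the work surface, level with it; the furniture and walls round the work are solid. World frame = base frame: x ahead of the robot, y to its left, z up, the work surface at z = 0. Lengths are in m, angles in rad, forces in N, time in s.
With the tool pointing down it reaches from about 0.375 to 0.925 m from the base axis. Payload 5.7 kg.
Tool frame: the origin (TCP) lies midway between the tips of the shut fingers; the grasp point (between the pads) lies 19 mm behind it; z points along the fingers, y is the line along which they close (so a half turn about z gives the same grasp; the last joint's range is limited). The gripper opens to 85 mm and grips with 20 to 120 N. Pads are 22 mm wide; open, the fingers measure 114 mm over their backs; the gripper's body (76 mm by 85 mm) begins 54 mm behind the grasp point. The pads swing forward as they close: fully open they stand 13 mm farther back than shut.
Start: joints at [-1.27, 0.359, 1.51, -0, 1.272, -0.115], TCP at [0.242, -0.549, 0.231] pointing down, gripper open.
Joint ranges: [-2.97, 2.97], [-1.01, 2.36], [0.21, 2.38], [-0.96, 4.11], [0.2, 2.71], [-2.98, 2.98]. Speed limits (rad/s): [2.39, 2.39, 3.14, 3.14, 3.14, 3.14].

### API

Orientations are given as a 3x3 rotation matrix whose columns are the frame's x, y, z axes.
In Python, from rig import r, viewer, finder gives the robot as it stands. The module is installed in compiled form; this text tells all that it offers.
- The arm moves only by the tool move_arm, never from a script. Its arguments are lists of equal length, an entry for each row: "grip": the opening, from 0 (shut) to 1 (fully open); "translation": the shift along the tool's x, y, z in m, a list of three; "spin": the turn about the tool's z in rad. In form: {"grip": [grip, ...], "translation": [[tx, ty, tz], ...], "spin": [spin, ...]}. A call has 1 to 5 rows; each row shifts and turns the commanded pose from where the row before left it, along the tool's axes as they then stand; what a row does not reach is not made up. A row lasts 1/10 s, in which the tool goes at most 50 mm and 8.59 degrees, less where a joint would pass 70% of its speed; a pose out of reach is approached as far as the arm can. A call with a gripper value outside its range is refused whole. The fingers move at their own pace and stop on an object; "newtons" is the grip in N (left out, the last holds). Time passes only in rows, so rows that do not move let the fingers close. It gives the time, the measured TCP pose, the force, the opening and the grip force at its end, in the units of the state.
- r.state(): the state, without advancing time (a new reading comes with each control period).
- viewer.grab_frame(name): name is "side" or "top"; returns a dict with "pixels" (384x512x3 uint8, red, green, blue), "fovy" (degrees; the focal length in pixels is half the picture's height over the tangent of half this angle, whatever the lens; pixels are square), "cx", "cy" (the principal point, pixels), "extrinsics" (4x4, takes a point from camera to world coordinates). Camera axes: x right, y up, looking along -z (the intrinsics and any distortion apply to the point x, -y, -z); pixel columns grow to the right and rows downward; lengths in m; the calibration is good to about 2 mm. A picture is of the moment at which its call begins. There is no depth.
- r.close_job(): hands the job in; it is judged then, once.
Trained networks look in a picture, given as the dict that the camera call returned (one of the last four; its "shot" number tells which), for a name from the list of things; names that differ only in an ending like _2 or _b are one class to them, and where a whole thing is asked for, a point or a joint stands for the part that bears it (a point fixed in the world has none). Each returns a list of dicts, best first, with "conf" (0 to 1); they miss things now and then, are a little off and sometimes report something else, mostly with a low value. They report only what shows in the picture. A call takes as long as a camera call. They do not tell look-alikes from the thing itself.
- finder.masks_of(query, picture): "pixels" (384x512 bool, what is visible of it) and "centre" ([column, row] as shares, 0 to 1, of the picture: columns of its width, rows of its height, amid what is visible of it).
- finder.pinpoint(query, picture): "centre" ([column, row] as shares, 0 to 1, of the picture: columns of its width, rows of its height: a listed point, or the origin of a listed thing).
The state is a dict: "t": time; "q": joint angles; "dq": joint speeds; "tau": joint torques, N m; "position": TCP position; "ee_rot": TCP orientation; "force": force on the tool from outside, world axes, zero at the start; "moment": the same for the moment, N m; "gripper_width": opening from 0.0 (shut) to 1.0 (fully open); "gripper_force": force on a finger pad.
Only numpy, scipy, OpenCV 4.12 (cv2) and the standard library are available. Lean on these libraries where they do the work, as an engineer would, in place of code of your own. Each camera call takes 0.05 s, during which the arm holds its last target. There are 200 camera calls.

## Working session

There is one attempt and no reset: what is moved stays moved. The work goes in short steps, Python scripts to look and compute and a tool call to move; the robot and the scene stay as the last step left them, time stands still between calls to the robot, and variables do not carry over. Pictures are saved under pics/ and viewed, at most 10 in all, crops included, and the job is handed in when it is done.

Besides the shell and the picture viewer there is one more tool, called after ">>>" by a JSON object that holds its "name" and its "arguments". move_arm: Moves the arm, as the interface text tells. Its arguments: {"type":"object","properties":{"grip":{"type":"array","items":{"type":"number"}},"translation":{"type":"array","items":{"type":"array","items":{"type":"number"}}},"spin":{"type":"array","items":{"type":"number"}},"newtons":{"type":"number"}},"required":["grip","translation","spin"]}

```bash
mkdir -p pics; cat > h.py <<'E'
import numpy as np, cv2
from rig import r, viewer, finder
def ray(p,c):
    f=192/np.tan(np.radians(p['fovy'])/2); u,v=c[0]*512,c[1]*384
    E=np.array(p['extrinsics']); d=E[:3,:3]@np.array([(u-p['cx'])/f,-(v-p['cy'])/f,-1]); return E[:3,3],d/np.linalg.norm(d)
def onz(p,c,z):
    o,d=ray(p,c); return o+d*(z-o[2])/d[2]
def tri(rs):
    A=0;b=0
    for o,d in rs:
        P=np.eye(3)-np.outer(d,d);A=A+P;b=b+P@o
    x=np.linalg.solve(A,b); return x,[np.linalg.norm((np.eye(3)-np.outer(d,d))@(x-o)) for o,d in rs]
def proj(p,X):
    f=192/np.tan(np.radians(p['fovy'])/2);E=np.array(p['extrinsics']);c=E[:3,:3].T@(np.array(X)-E[:3,3])
    return np.array([p['cx']+f*c[0]/-c[2],p['cy']-f*c[1]/-c[2]])
def save(p,n): cv2.imwrite('pics/'+n,p['pixels'][:,:,::-1])
E
python3 - <<'E'
from h import *
np.set_printoptions(precision=4,suppress=True)
P={n:viewer.grab_frame(n) for n in('side','top')}
big=np.vstack([P['top']['pixels'],P['side']['pixels']])
for n in P:
    save(P[n],n+'0.png'); print(n,{k:v for k,v in P[n].items() if k!='pixels'})
for q in ['scale','backstop','pan','square','square_mid','square_heel','square_tip','weight_mid','check_weight','grease_jar','putter_head','iron_head']:
    for n in P:
        print(q,n,[(round(d['conf'],2),np.round(np.array(d['centre'])*[512,384],1).tolist()) for d in finder.pinpoint(q,P[n])[:4]])
E
```

```text
side {'fovy': 43.43904183315439, 'cx': 253.63342333101255, 'cy': 190.50191094300047, 'extrinsics': array([[-0.8194,  0.2982, -0.4895, -0.0963],
       [-0.5731, -0.4367,  0.6934,  0.8521],
       [-0.007 ,  0.8487,  0.5288,  0.7494],
       [ 0.    ,  0.    ,  0.    ,  1.    ]]), 'shot': 1}
top {'fovy': 53.7830639735678, 'cx': 253.1972690295642, 'cy': 180.25771700202677, 'extrinsics': array([[-0.0184,  0.9967, -0.0795,  0.433 ],
       [-0.9998, -0.0187, -0.0025, -0.0435],
       [-0.004 ,  0.0794,  0.9968,  1.109 ],
       [ 0.    ,  0.    ,  0.    ,  1.    ]]), 'shot': 2}
scale side [(0.63, [235.8, 203.4])]
scale top [(0.93, [248.7, 157.3])]
backstop side [(0.83, [214.0, 195.4])]
backstop top [(0.92, [248.3, 134.7])]
pan side [(0.77, [237.4, 191.9])]
pan top [(0.96, [254.0, 153.7])]
square side [(0.89, [201.6, 295.3])]
square top [(0.66, [141.5, 209.8])]
square_mid side [(0.82, [198.4, 288.1])]
square_mid top []
square_heel side [(0.86, [182.7, 287.0])]
square_heel top [(0.95, [142.9, 189.8])]
square_tip side [(0.64, [177.8, 263.4])]
square_tip top [(0.83, [135.3, 187.8])]
weight_mid side [(0.82, [310.6, 171.3]), (0.75, [335.2, 160.6]), (0.61, [312.4, 187.8])]
weight_mid top [(0.71, [342.8, 186.0]), (0.68, [385.5, 230.4]), (0.64, [309.0, 205.8]), (0.59, [377.2, 195.0])]
check_weight side [(0.79, [332.4, 169.8]), (0.74, [339.8, 181.2]), (0.74, [201.4, 295.4]), (0.57, [309.7, 177.4])]
check_weight top [(0.75, [307.3, 206.3]), (0.73, [338.7, 188.1]), (0.73, [377.8, 229.0]), (0.72, [346.8, 216.0])]
grease_jar side [(0.8, [140.3, 252.3])]
grease_jar top [(0.63, [147.1, 136.0]), (0.59, [251.8, 155.2])]
putter_head side [(0.85, [273.3, 165.2]), (0.3, [309.7, 175.4])]
putter_head top [(0.74, [337.3, 142.5])]
iron_head side [(0.63, [291.8, 235.3]), (0.42, [237.4, 202.4])]
iron_head top [(0.82, [245.3, 225.1])]
```

View pics/top0.png

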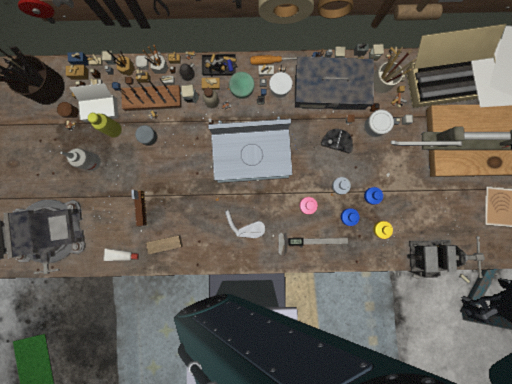

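View pics/side0.png

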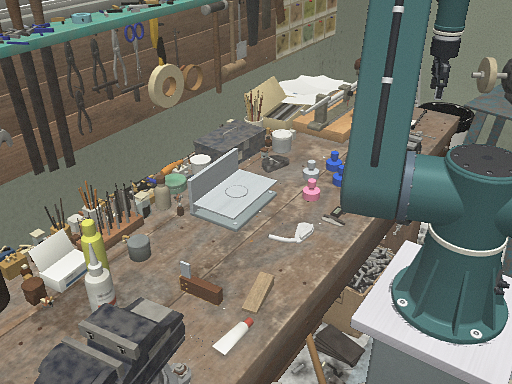

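The top view shows the steel weight at (342,185), the scale at (252,152) with its backstop on the far side, and the square at (139,207) with its blade at the far end. The side view shows the weight at (310,171), the pan at (237,192) and the square at (201,289).

```bash
cat > m.py <<'E'
from h import *
np.set_printoptions(precision=4,suppress=True)
P={n:viewer.grab_frame(n) for n in('top','side')}
def near(q,n,c,f=finder.pinpoint):
    L=f(q,P[n]); 
    L=[d for d in L if np.hypot(*(np.array(d['centre'])*[512,384]-c))<14]
    return L[0] if L else None
for q,ct,cs in [('weight_mid',(342,185),(310,171)),('check_weight',(341,187),(310,176)),('pan',(252,154),(237,192)),('scale',(249,157),(236,203)),('backstop',(249,132),(214,195)),('square',(140,208),(201,294)),('square_mid',(140,207),(200,288)),('square_heel',(142,190),(183,287)),('square_tip',(135,188),(180,263)),('iron_head',(245,225),(291,235)),('putter_head',(337,142),(273,165)),('grease_jar',(147,136),(140,252))]:
    a,b=near(q,'top',ct),near(q,'side',cs)
    if a and b: print(q,*tri([ray(P['top'],a['centre']),ray(P['side'],b['centre'])]))
    else: print(q,bool(a),bool(b), [onz(P[n],d['centre'],0.0) for n,d in (('top',a),('side',b)) if d])
def rect(q,n,c,z):
    d=near(q,n,c,finder.masks_of)
    if not d: print('no',q,n);return
    ct=max(cv2.findContours(d['pixels'].astype('uint8'),0,1)[0],key=cv2.contourArea)[:,0]
    w=np.array([onz(P[n],(u+.5)/np.array([512,384]),z)[:2] for u in ct])
    (cc,sz,an)=cv2.minAreaRect((w*1000).astype('float32')); print(q,n,'rect',np.array(cc),np.array(sz),an)
rect('pan','top',(252,154),.05);rect('pan','side',(237,192),.05);rect('square','top',(140,208),.038)
rect('check_weight','top',(341,187),.024)
rect('backstop','top',(249,128),.118)
g=cv2.cvtColor(P['top']['pixels'],6)
im=P['top']['pixels'][:,:,::-1]
a=cv2.resize(im[170:245,105:205],(800,600),interpolation=2)
cv2.imwrite('pics/sq.png',a)
E
python3 m.py
```

```text
weight_mid [ 0.5038 -0.2988  0.0141] [np.float64(0.00010414954197367428), np.float64(0.00010414954197351989)]
check_weight [ 0.5013 -0.3093 -0.0136] [np.float64(0.0013668737864674285), np.float64(0.0013668737864673628)]
pan True False [array([ 0.6049, -0.0417,  0.    ])]
scale [ 0.5846 -0.0368  0.0063] [np.float64(0.003963191050321365), np.float64(0.003963191050321205)]
backstop [ 0.6619 -0.0346  0.0022] [np.float64(0.006541614528910832), np.float64(0.006541614528910635)]
square [ 0.4457  0.2903 -0.0076] [np.float64(0.002875191233111498), np.float64(0.002875191233111492)]
square_mid False True [array([0.455 , 0.2734, 0.    ])]
square_heel False True [array([ 0.4859,  0.2936, -0.    ])]
square_tip [0.4919 0.2929 0.0803] [np.float64(0.0006518070818847531), np.float64(0.0006518070818848072)]
iron_head [ 0.3925 -0.0075 -0.0036] [np.float64(0.004583893564872423), np.float64(0.0045838935648723845)]
putter_head [ 0.644  -0.296  -0.0211] [np.float64(0.004146350011356489), np.float64(0.004146350011356693)]
grease_jar [0.6535 0.269  0.0079] [np.float64(0.004931091677443094), np.float64(0.00493109167744311)]
pan top rect [588.4852 -40.1431] [132.804  222.6604] 1.8986207246780396
pan side rect [584.3546 -31.4398] [133.1891 223.4058] 2.866950750350952
square top rect [444.7815 279.5083] [99.4744 32.0709] 5.952272891998291
check_weight top rect [ 498.2657 -293.8256] [46.2694 47.1187] 43.392860412597656
backstop top rect [654.3404 -35.6053] [ 34.9475 216.354 ] 2.8988964557647705
```

```bash
python3 - <<'E'
from h import *
P={n:viewer.grab_frame(n) for n in('top','side')}
def c(n,x,y,w,h): return cv2.resize(P[n]['pixels'][y:y+h,x:x+w,::-1],(400,300),interpolation=2)
m=np.vstack([np.hstack([c('top',200,112,100,75),c('side',180,145,100,75)]),np.hstack([c('top',110,180,60,45),c('top',320,165,60,45)])])
cv2.imwrite('pics/m1.png',m)
E
```

```text
(no output)
```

View pics/m1.png

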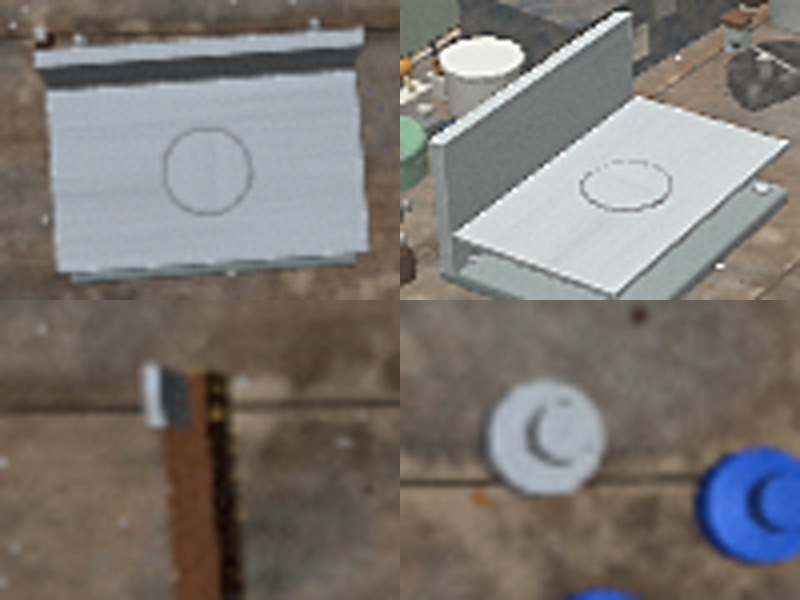

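Ring centres: top (251.8,154.8), side (236.5,191.5). Weight knob: top (344.3,184.8). The square's stock runs nearly along x, tilted by about 3°.

```bash
python3 - <<'E'
from h import *
np.set_printoptions(precision=4,suppress=True)
P={n:viewer.grab_frame(n) for n in('top','side')}
t=P['top'];s=P['side'];S=np.array([512,384])
g=lambda p,u,z:onz(p,np.array(u)/S,z)
print('ring',g(t,(251.75,154.75),.05),g(s,(236.5,191.5),.05))
for u in [(212,135),(288.75,130),(214.5,179.5),(292,174.5)]: print('corner',g(t,u,.05))
for u in [(280,170),(339.5,169),(377,181),(294.5,215),(333.5,218)]: pass
for u in [(180+57/4,145+238/4),(180+237/4,145+97/4),(180+387/4,145+145/4),(180+215/4,145+295/4)]: print('scorner',g(s,u,.05))
print('body',g(t,(341.75,185.55),.022),'knob',g(t,(344.3,184.8),.056))
a,b=g(t,(141.05,190.8),.038),g(t,(142.7,225),.038);print('sq',a,b,np.degrees(np.arctan2(*(a-b)[1::-1])))
print('sq L',g(t,(135.0,203),.038),g(t,(135.8,225),.038),'heelmid',g(t,(138.5,190.8),.038),'blade',g(t,(131.8,190),.076),g(t,(131.8,199),.076))
# blue/red-ish stock in top
hsv=cv2.cvtColor(t['pixels'],cv2.COLOR_RGB2HSV)[180:240,120:160]
d=finder.masks_of('square',t)[0]['pixels'];ys,xs=np.nonzero(d)
for y in range(ys.min(),ys.max()+1,4): print(y,xs[ys==y].min(),xs[ys==y].max())
print(ys.max(),g(t,(140.5,ys.max()+1),.038))
# knob by side: weight silhouette
for d in finder.masks_of('check_weight',s)[:4]:
    ys,xs=np.nonzero(d['pixels']); print(d['conf'],xs.min(),xs.max(),ys.min(),ys.max(),s['pixels'][ys,xs].mean(0))
print(r.state()['ee_rot'],r.state()['t'],r.state()['force'])
E
```

```text
ring [ 0.5897 -0.0382  0.05  ] [ 0.587  -0.0345  0.05  ]
corner [0.6483 0.0735 0.05  ]
corner [ 0.6584 -0.1443  0.05  ]
corner [0.5216 0.0677 0.05  ]
corner [ 0.5316 -0.1502  0.05  ]
scorner [0.6402 0.0798 0.05  ]
scorner [ 0.6544 -0.1385  0.05  ]
scorner [ 0.5256 -0.1426  0.05  ]
scorner [0.5156 0.0729 0.05  ]
body [ 0.4996 -0.2951  0.022 ] knob [ 0.4995 -0.2944  0.056 ]
sq [0.4943 0.2776 0.038 ] [0.3979 0.2724 0.038 ] 3.0530097783356362
sq L [0.4601 0.2945 0.038 ] [0.3982 0.2919 0.038 ] heelmid [0.4945 0.2848 0.038 ] blade [0.4948 0.2915 0.076 ] [0.4702 0.2913 0.076 ]
190 133 135
194 132 144
198 132 144
202 135 144
206 135 145
210 135 145
214 136 145
218 136 145
222 136 145
225 [0.3952 0.2786 0.038 ]
0.82 303 318 160 180 [162.0546 165.2857 165.3824]
0.75 302 319 179 200 [202.6007 133.5821 156.0634]
0.74 187 276 148 231 [166.2169 171.9007 171.152 ]
0.65 325 341 151 171 [ 70.5667  95.5333 165.5   ]
[[ 0.9148  0.4039 -0.    ]
 [ 0.4039 -0.9148  0.0001]
 [ 0.     -0.0001 -1.    ]] 3.15 [-0.4835 -0.008   0.8096]
```

>>> {"name": "move_arm", "arguments": {"grip": [0.75, 0.75, 0.75, 0.75, 0.75], "translation": [[0.0423, -0.016, 0], [0.0423, -0.016, 0], [0.0423, -0.016, 0], [0.0423, -0.016, 0], [0.0423, -0.016, 0]], "spin": [0, 0, 0, 0, 0], "newtons": 40}}

```text
t: 3.65
position: [0.4045, -0.389, 0.2314]
ee_rot: [[0.915, 0.404, 0.0], [0.404, -0.915, -0.0], [0.0, 0.0, -1.0]]
force: [0.7, 0.3, 0.8]
gripper_width: 0.754
gripper_force: 0.0
```

>>> {"name": "move_arm", "arguments": {"grip": [0.75, 0.75, 0.75, 0.75, 0.75], "translation": [[0.0423, -0.016, 0.025], [0.0423, -0.016, 0.025], [0.0423, -0.016, 0.025], [0, 0, 0.035], [0, 0, 0]], "spin": [0, 0, 0, 0, 0]}}

```text
t: 4.15
position: [0.495, -0.2948, 0.1198]
ee_rot: [[0.914, 0.406, -0.007], [0.406, -0.914, 0.005], [-0.004, -0.007, -1.0]]
force: [-0.8, 0.7, 0.5]
gripper_width: 0.751
gripper_force: 0.0
```

```bash
python3 - <<'E'
from h import *
P={n:viewer.grab_frame(n) for n in('top','side')}
def c(n,x,y,w,h): return cv2.resize(P[n]['pixels'][y:y+h,x:x+w,::-1],(400,300),interpolation=2)
cv2.imwrite('pics/m2.png',np.hstack([c('top',290,150,100,75),c('side',260,125,100,75)]))
s=r.state();print(s['position'],s['t'])
for n in P: print(n,proj(P[n],s['position']),proj(P[n],[.5,-.295,.056]))
E
```

```text
[ 0.49652604 -0.29805703  0.12364491] 4.25
top [351.88635504 184.15925094] [344.5241569  184.61552753]
side [314.04810572 140.24581235] [311.21083358 160.60017607]
```

View pics/m2.png

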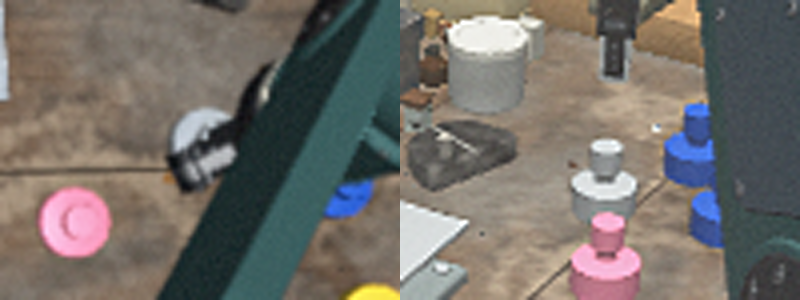

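The side view shows the steel knob top at (311.2,161.5), which matches the estimate (311.2,160.6). Descending.

>>> {"name": "move_arm", "arguments": {"grip": [0.75, 0.75, 0.75, 0.75, 0.75], "translation": [[0.004, -0.001, 0.03], [0, 0, 0.03], [0, 0, 0.025], [0, 0, 0.009], [0, 0, 0]], "spin": [0, 0, 0, 0, 0]}}

```text
t: 4.75
position: [0.5001, -0.2966, 0.0301]
ee_rot: [[0.915, 0.403, -0.0], [0.403, -0.915, 0.0], [-0.0, -0.0, -1.0]]
force: [0.5, -0.0, -0.1]
gripper_width: 0.749
gripper_force: 0.0
```

>>> {"name": "move_arm", "arguments": {"grip": [0, 0, 0, 0, 0], "translation": [[0, 0, 0], [0, 0, 0], [0, 0, 0], [0, 0, 0], [0, 0, 0]], "spin": [0, 0, 0, 0, 0], "newtons": 40}}

```text
t: 5.25
position: [0.5009, -0.2958, 0.0311]
ee_rot: [[0.915, 0.404, 0.001], [0.404, -0.915, -0.001], [0.001, 0.001, -1.0]]
force: [-1.4, 1.9, 7.0]
gripper_width: 0.261
gripper_force: 38.8
```

>>> {"name": "move_arm", "arguments": {"grip": [0, 0, 0, 0, 0], "translation": [[0, 0, -0.02], [0, 0, -0.03], [0, 0, -0.035], [0, 0, -0.025], [0, 0, 0]], "spin": [0, 0.1, 0.14, 0.126, 0]}}

```text
t: 5.75
position: [0.5025, -0.2972, 0.1434]
ee_rot: [[0.999, 0.049, 0.006], [0.049, -0.999, -0.004], [0.006, 0.005, -1.0]]
force: [-0.1, -0.9, -3.7]
gripper_width: 0.261
gripper_force: 40.4
```

>>> {"name": "move_arm", "arguments": {"grip": [0, 0, 0, 0, 0], "translation": [[0.008, -0.02, 0], [0.0166, -0.042, 0], [0.0166, -0.042, 0], [0.0166, -0.042, 0], [0.0166, -0.042, 0]], "spin": [0, 0, 0, 0, 0]}}

```text
t: 6.25
position: [0.5644, -0.1022, 0.138]
ee_rot: [[0.999, 0.053, -0.003], [0.053, -0.999, 0.001], [-0.002, -0.001, -1.0]]
force: [0.6, -0.5, -4.0]
gripper_width: 0.262
gripper_force: 40.4
```

>>> {"name": "move_arm", "arguments": {"grip": [0, 0, 0, 0], "translation": [[0.0166, -0.042, 0], [0.0096, -0.0244, 0], [0, 0, 0], [0, 0, 0]], "spin": [0, 0, 0, 0]}}

```text
t: 6.65
position: [0.587, -0.0358, 0.1382]
ee_rot: [[0.999, 0.054, -0.003], [0.054, -0.999, 0.0], [-0.003, -0.0, -1.0]]
force: [-0.2, -0.7, -4.2]
gripper_width: 0.263
gripper_force: 40.5
```

>>> {"name": "move_arm", "arguments": {"grip": [0, 0, 0, 0], "translation": [[0, 0, 0.02], [0, 0, 0.02], [0, 0, 0.009], [0, 0, 0]], "spin": [0, 0, 0, 0]}}

```text
t: 7.05
position: [0.5862, -0.0373, 0.0889]
ee_rot: [[0.999, 0.049, -0.004], [0.049, -0.999, 0.001], [-0.004, -0.001, -1.0]]
force: [-0.8, 0.9, -4.1]
gripper_width: 0.259
gripper_force: 40.5
```

```bash
python3 - <<'E'
from h import *
P={n:viewer.grab_frame(n) for n in('top','side')}
def c(n,x,y,w,h): return cv2.resize(P[n]['pixels'][y:y+h,x:x+w,::-1],(400,300),interpolation=2)
cv2.imwrite('pics/m3.png',np.hstack([c('top',212,125,80,60),c('side',197,155,80,60)]))
s=r.state();p=s['position'];print(p,s['t'])
b=p[2]-.031
for n in P: print(n,'body top/bottom',proj(P[n],[p[0],p[1],b+.024]),proj(P[n],[p[0],p[1],b]),'ring',proj(P[n],[.5885,-.0365,.05]))
E
```

```text
[ 0.58809675 -0.03723293  0.09082589] 7.15
top body top/bottom [251.32830437 153.51270893] [251.40457079 154.79947556] ring [251.17247777 155.17283821]
side body top/bottom [236.46138181 180.32665407] [236.68815833 187.8837928 ] ring [236.5019748  191.00889649]
```

View pics/m3.png

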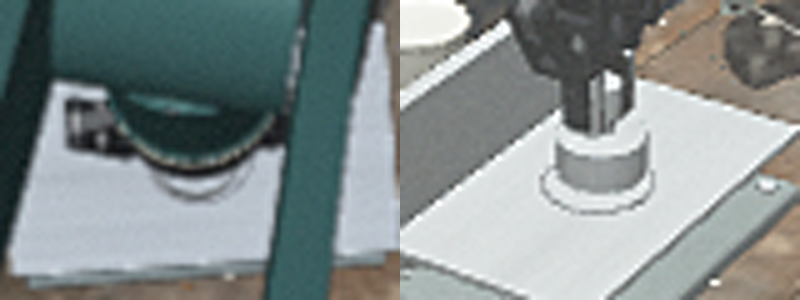

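The weight hangs over the ring and is about 1 px to the right of it in the side view (597.5 vs 602.5 in the crop). I'll apply a small correction and then lower it.

>>> {"name": "move_arm", "arguments": {"grip": [0, 0, 0, 0, 0], "translation": [[0.0015, -0.001, 0.005], [0, 0, 0.004], [0, 0, 0.004], [0, 0, 0.003], [0, 0, 0]], "spin": [0, 0, 0, 0, 0]}}

```text
t: 7.65
position: [0.5903, -0.0355, 0.0749]
ee_rot: [[0.999, 0.05, 0.001], [0.05, -0.999, -0.0], [0.001, 0.0, -1.0]]
force: [1.4, 0.3, 0.7]
gripper_width: 0.264
gripper_force: 40.7
```

>>> {"name": "move_arm", "arguments": {"grip": [0.3, 0.4, 0.6, 0.6, 0.6], "translation": [[0, 0, 0], [0, 0, 0], [0, 0, 0], [0, 0, 0], [0, 0, 0]], "spin": [0, 0, 0, 0, 0]}}

```text
t: 8.15
position: [0.5895, -0.0355, 0.0748]
ee_rot: [[0.999, 0.05, -0.0], [0.05, -0.999, 0.0], [-0.0, -0.0, -1.0]]
force: [-0.7, 0.4, -0.1]
gripper_width: 0.603
gripper_force: 0.0
```

>>> {"name": "move_arm", "arguments": {"grip": [0.6, 0.6, 0.6, 0.6, 0.6], "translation": [[0, 0, -0.02], [0, 0, -0.035], [0, 0, -0.04], [0, 0, -0.03], [0, -0.02, 0]], "spin": [0, 0, 0, 0, 0]}}

```text
t: 8.65
position: [0.5922, -0.0175, 0.2049]
ee_rot: [[0.999, 0.048, 0.009], [0.048, -0.999, -0.002], [0.009, 0.003, -1.0]]
force: [1.1, 0.2, 0.0]
gripper_width: 0.598
gripper_force: 0.0
```

>>> {"name": "move_arm", "arguments": {"grip": [0.6, 0.6, 0.6, 0.6, 0.6], "translation": [[-0.0175, -0.0383, 0], [-0.0175, -0.0383, 0], [-0.0175, -0.0383, 0], [-0.0175, -0.0383, 0], [-0.0175, -0.0383, 0]], "spin": [0, 0, 0, 0, 0]}}

```text
t: 9.15
position: [0.4906, 0.1727, 0.1998]
ee_rot: [[0.999, 0.049, 0.0], [0.049, -0.999, 0.0], [0.0, -0.0, -1.0]]
force: [0.1, 0.1, 0.5]
gripper_width: 0.602
gripper_force: 0.0
```

>>> {"name": "move_arm", "arguments": {"grip": [0.6, 0.6, 0.6, 0.6], "translation": [[-0.0175, -0.0383, 0.02], [-0.0175, -0.0383, 0.02], [-0.0175, -0.0383, 0.02], [0, 0, 0.03]], "spin": [0, 0, 0, 0]}}

```text
t: 9.55
position: [0.432, 0.2878, 0.1102]
ee_rot: [[0.999, 0.054, 0.002], [0.054, -0.999, 0.003], [0.002, -0.003, -1.0]]
force: [1.3, -1.1, 1.0]
gripper_width: 0.597
gripper_force: 0.0
```

```bash
python3 - <<'E'
from h import *
P={n:viewer.grab_frame(n) for n in('top','side')}
def c(n,x,y,w,h,W=400,H=300): return cv2.resize(P[n]['pixels'][y:y+h,x:x+w,::-1],(W,H),interpolation=2)
cv2.imwrite('pics/m4.png',np.vstack([np.hstack([c('top',110,170,80,60),c('side',160,250,80,60)]),np.hstack([c('top',212,125,80,60),c('side',197,155,80,60)])]))
s=r.state();p=s['position'];print(p,s['t'])
for n in P:
  print(n,'tcp',proj(P[n],p),'line tcp down to .038',proj(P[n],[p[0],p[1],.038]))
  for X in ([.4945,.2865,.038],[.4945,.2865,0],[.3952,.2815,.038],[.435,.2835,.038]): print(X,proj(P[n],X))
E
```

```text
[0.43009187 0.28327816 0.10690379] 9.65
top tcp [130.95106161 213.8019995 ] line tcp down to .038 [138.90820102 213.58515349]
[0.4945, 0.2865, 0.038] [137.89989599 190.80460026]
[0.4945, 0.2865, 0] [141.88148835 191.47358492]
[0.3952, 0.2815, 0.038] [139.47012383 226.01745474]
[0.435, 0.2835, 0.038] [138.8394031  211.84134272]
side tcp [204.63213874 258.53179525] line tcp down to .038 [206.59344936 283.53507109]
[0.4945, 0.2865, 0.038] [182.99976431 272.84442362]
[0.4945, 0.2865, 0] [184.43520527 285.73474405]
[0.3952, 0.2815, 0.038] [219.95476714 289.5758439 ]
[0.435, 0.2835, 0.038] [204.75543638 282.69270771]
```

View pics/m4.png

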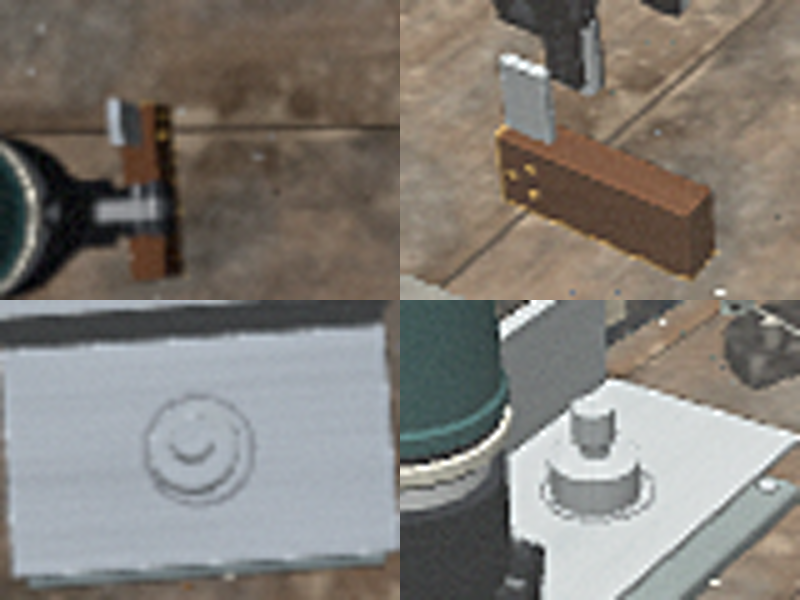

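The weight stands inside the ring (top crop: body at (193,450), ring at (200,450)). The square is where I predicted it, within about 1 px. Descending to grasp it.

>>> {"name": "move_arm", "arguments": {"grip": [0.6, 0.6, 0.6, 0.6, 0.6], "translation": [[0.004, 0, 0.03], [0, 0, 0.03], [0, 0, 0.025], [0, 0, 0.012], [0, 0, 0]], "spin": [0, 0, 0, 0, 0]}}

```text
t: 10.15
position: [0.4374, 0.2829, 0.0122]
ee_rot: [[0.999, 0.049, -0.002], [0.049, -0.999, -0.001], [-0.002, 0.001, -1.0]]
force: [-1.0, -0.2, -1.0]
gripper_width: 0.599
gripper_force: 0.0
```

>>> {"name": "move_arm", "arguments": {"grip": [0, 0, 0, 0, 0], "translation": [[0, 0, 0], [0, 0, 0], [0, 0, 0], [0, 0, 0], [0, 0, 0]], "spin": [0, 0, 0, 0, 0], "newtons": 80}}

```text
t: 10.65
position: [0.4389, 0.2843, 0.0145]
ee_rot: [[0.999, 0.05, 0.003], [0.05, -0.999, 0.001], [0.003, -0.001, -1.0]]
force: [0.7, -1.3, 5.2]
gripper_width: 0.218
gripper_force: 78.0
```

>>> {"name": "move_arm", "arguments": {"grip": [0, 0, 0, 0, 0], "translation": [[0, 0, -0.025], [0, 0, -0.035], [0, 0, -0.04], [0.0087, 0.017, 0], [0.0187, 0.037, 0]], "spin": [0, 0, 0, 0, 0]}}

```text
t: 11.15
position: [0.4681, 0.2329, 0.1154]
ee_rot: [[0.999, 0.053, 0.004], [0.053, -0.999, 0.002], [0.004, -0.002, -1.0]]
force: [0.1, 0.5, -2.4]
gripper_width: 0.216
gripper_force: 78.5
```

>>> {"name": "move_arm", "arguments": {"grip": [0, 0, 0, 0, 0], "translation": [[0.0187, 0.037, 0], [0.0187, 0.037, 0], [0.0187, 0.037, 0], [0.0187, 0.037, 0], [0.0187, 0.037, 0]], "spin": [0, 0, 0, 0, 0]}}

```text
t: 11.65
position: [0.5707, 0.0495, 0.1137]
ee_rot: [[0.999, 0.05, 0.001], [0.05, -0.999, 0.0], [0.001, -0.0, -1.0]]
force: [0.6, 0.6, -3.0]
gripper_width: 0.214
gripper_force: 78.4
```

>>> {"name": "move_arm", "arguments": {"grip": [0, 0, 0, 0], "translation": [[0.0103, 0.02, 0], [0, 0, 0.015], [0, 0, 0.01], [0, 0, 0]], "spin": [0, 0, 0, 0]}}

```text
t: 12.05
position: [0.5795, 0.0319, 0.0866]
ee_rot: [[0.999, 0.05, -0.004], [0.05, -0.999, 0.0], [-0.004, -0.001, -1.0]]
force: [-0.6, -0.4, -1.4]
gripper_width: 0.219
gripper_force: 78.5
```

```bash
python3 - <<'E'
from h import *
P={n:viewer.grab_frame(n) for n in('top','side')}
def c(n,x,y,w,h,W=400,H=300): return cv2.resize(P[n]['pixels'][y:y+h,x:x+w,::-1],(W,H),interpolation=2)
cv2.imwrite('pics/m5.png',np.hstack([c('top',204,105,100,75),c('side',180,145,100,75)]))
s=r.state();p=s['position'];print(p,s['t'],s['force'],s['moment'])
R=s['ee_rot']
for n in P:
  for d in ([.057,-.01,-.024],[.057,.01,-.024],[.057,-.01,.013],[.057,-.003,-.062],[-.043,-.01,-.024],[-.043,-.01,.013]): print(n,d,proj(P[n],p+R@np.array(d)))
E
```

```text
[0.58061564 0.03227684 0.08775053] 12.15 [-0.32966606  0.12664996 -1.52185508] [ 0.00760872 -0.00227195  0.01496293]
top [0.057, -0.01, -0.024] [220.05136476 134.35025725]
top [0.057, 0.01, -0.024] [227.52668952 133.8344096 ]
top [0.057, -0.01, 0.013] [221.26828414 137.0443221 ]
top [0.057, -0.003, -0.062] [221.42382691 131.18320241]
top [-0.043, -0.01, -0.024] [222.39034873 171.53043556]
top [-0.043, -0.01, 0.013] [223.53372342 172.92623769]
side [0.057, -0.01, -0.024] [202.20717895 179.0643489 ]
side [0.057, 0.01, -0.024] [206.8180293  175.77052051]
side [0.057, -0.01, 0.013] [203.10369742 191.11529346]
side [0.057, -0.003, -0.062] [202.91279641 165.16257698]
side [-0.043, -0.01, -0.024] [234.02444524 189.57808298]
side [-0.043, -0.01, 0.013] [234.44861483 201.90722822]
```

View pics/m5.png

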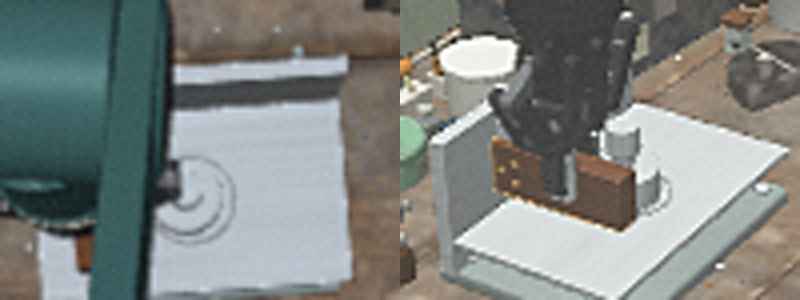

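```bash
python3 - <<'E'
from h import *
P={n:viewer.grab_frame(n) for n in('top','side')}
s=r.state();p=s['position'];R=s['ee_rot']
for h in(.0,.04,.06,.08,.1):
  for y in (.045,.055,.065):
    print(h,y,*[proj(P[n],p+R@np.array([0,sg*y,-h])).round(1) for n,sg in(('side',-1),('side',1),('top',1))])
E
```

```text
0.0 0.045 [212.2 199. ] [232.2 183.3] [242.3 155. ]
0.0 0.055 [209.8 200.8] [234.3 181.6] [246.  154.8]
0.0 0.065 [207.4 202.7] [236.4 180. ] [249.6 154.5]
0.04 0.045 [211.3 185.4] [231.8 170.2] [241.8 152.8]
0.04 0.055 [208.9 187.2] [233.9 168.6] [245.6 152.5]
0.04 0.065 [206.5 189. ] [236. 167.] [249.4 152.3]
0.06 0.045 [210.9 178.5] [231.5 163.4] [241.5 151.6]
0.06 0.055 [208.5 180.3] [233.7 161.9] [245.4 151.4]
0.06 0.065 [206.  182.1] [235.8 160.3] [249.3 151.1]
0.08 0.045 [210.5 171.4] [231.3 156.6] [241.3 150.4]
0.08 0.055 [208.  173.2] [233.5 155.1] [245.2 150.1]
0.08 0.065 [205.5 174.9] [235.6 153.5] [249.2 149.8]
0.1 0.045 [210.  164.2] [231.  149.7] [241.  149.1]
0.1 0.055 [207.5 165.9] [233.2 148.1] [245.  148.8]
0.1 0.065 [205.  167.7] [235.4 146.6] [249.1 148.6]
```

The side view shows the square upright over the pan, with its heel at about (203,193). The gripper knuckles reach about ±65 mm, so I'll shift the square 20 mm further from the weight for clearance.

>>> {"name": "move_arm", "arguments": {"grip": [0, 0, 0, 0, 0], "translation": [[0, -0.02, 0], [0, 0, 0.012], [0, 0, 0.01], [0, 0, 0.006], [0, 0, 0]], "spin": [0, 0, 0, 0, 0]}}

```text
t: 12.75
position: [0.5793, 0.0513, 0.0584]
ee_rot: [[0.999, 0.05, -0.003], [0.05, -0.999, 0.0], [-0.003, -0.0, -1.0]]
force: [-0.4, -0.3, -2.9]
gripper_width: 0.217
gripper_force: 78.6
```

>>> {"name": "move_arm", "arguments": {"grip": [0, 0, 0, 0, 0], "translation": [[0, 0, 0.003], [0, 0, 0.002], [0, 0, 0], [0, 0, 0], [0, 0, 0]], "spin": [0, 0, 0, 0, 0]}}

```text
t: 13.25
position: [0.5806, 0.0514, 0.055]
ee_rot: [[0.999, 0.05, 0.0], [0.05, -0.999, -0.0], [0.0, 0.0, -1.0]]
force: [-0.4, -1.1, -0.2]
gripper_width: 0.215
gripper_force: 78.9
```

>>> {"name": "move_arm", "arguments": {"grip": [0, 0, 0, 0, 0], "translation": [[0.004, 0, 0], [0.004, 0, 0], [0.002, 0, 0], [0, 0, 0], [0, 0, 0]], "spin": [0, 0, 0, 0, 0]}}

```text
t: 13.75
position: [0.5914, 0.0522, 0.0549]
ee_rot: [[0.999, 0.05, 0.002], [0.05, -0.999, 0.0], [0.002, -0.0, -1.0]]
force: [-0.7, 0.9, 0.5]
gripper_width: 0.215
gripper_force: 79.0
```

>>> {"name": "move_arm", "arguments": {"grip": [0, 0, 0, 0, 0], "translation": [[0.002, 0, 0], [0.001, 0, 0], [0.001, 0, 0], [0, 0, 0], [0, 0, 0]], "spin": [0, 0, 0, 0, 0]}}

```text
t: 14.25
position: [0.5943, 0.0523, 0.0547]
ee_rot: [[0.999, 0.05, -0.0], [0.05, -0.999, 0.0], [-0.0, -0.0, -1.0]]
force: [-2.1, -0.2, 0.7]
gripper_width: 0.215
gripper_force: 79.0
```

>>> {"name": "move_arm", "arguments": {"grip": [0, 0, 0, 0, 0], "translation": [[0, 0, 0.003], [0, 0, 0.003], [0, 0, 0], [0, 0, 0], [0, 0, 0]], "spin": [0, 0, 0, 0, 0]}}

```text
t: 14.75
position: [0.5945, 0.0523, 0.0489]
ee_rot: [[0.999, 0.05, 0.0], [0.05, -0.999, 0.0], [0.0, -0.0, -1.0]]
force: [-1.8, 0.7, 4.8]
gripper_width: 0.213
gripper_force: 79.5
```

>>> {"name": "move_arm", "arguments": {"grip": [0, 0, 0, 0, 0], "translation": [[0.001, 0, 0], [0.001, 0, 0], [0, 0, 0], [0, 0, 0], [0, 0, 0]], "spin": [0, 0, 0, 0, 0]}}

```text
t: 15.25
position: [0.5955, 0.0523, 0.0487]
ee_rot: [[0.999, 0.05, -0.002], [0.05, -0.999, 0.0], [-0.002, -0.0, -1.0]]
force: [-4.2, 0.3, 5.1]
gripper_width: 0.217
gripper_force: 79.5
```

>>> {"name": "move_arm", "arguments": {"grip": [0, 0, 0, 0], "translation": [[0.001, 0, 0], [0.001, 0, 0], [0, 0, 0], [0, 0, 0]], "spin": [0, 0, 0, 0]}}

```text
t: 15.65
position: [0.5956, 0.0524, 0.0484]
ee_rot: [[0.999, 0.05, -0.005], [0.05, -0.999, -0.0], [-0.005, -0.0, -1.0]]
force: [-7.8, -0.6, 6.8]
gripper_width: 0.217
gripper_force: 79.9
```

>>> {"name": "move_arm", "arguments": {"grip": [0, 0, 0, 0], "translation": [[0.001, 0, 0], [0.001, 0, 0], [0, 0, 0], [0, 0, 0]], "spin": [0, 0, 0, 0]}}

```text
t: 16.05
position: [0.5956, 0.0525, 0.0481]
ee_rot: [[0.999, 0.05, -0.009], [0.05, -0.999, -0.0], [-0.009, -0.0, -1.0]]
force: [-12.5, -0.4, 10.5]
gripper_width: 0.221
gripper_force: 80.3
```

```bash
python3 - <<'E'
from h import *
P={n:viewer.grab_frame(n) for n in('top','side')}
def c(n,x,y,w,h,W=400,H=300): return cv2.resize(P[n]['pixels'][y:y+h,x:x+w,::-1],(W,H),interpolation=2)
cv2.imwrite('pics/m6.png',np.hstack([c('top',204,105,100,75),c('side',180,145,100,75)]))
s=r.state();print(s['position'],s['t'],s['force'],s['moment'],s['dq'].round(3) if hasattr(s['dq'],'round') else s['dq'])
E
```

```text
[0.59564078 0.05245498 0.04812978] 16.15 [-12.66957214  -1.65858904  10.11400278] [-0.2954886   1.43355055 -0.1034386 ] [ 0.     0.001  0.001 -0.001 -0.001  0.002]
```

View pics/m6.png

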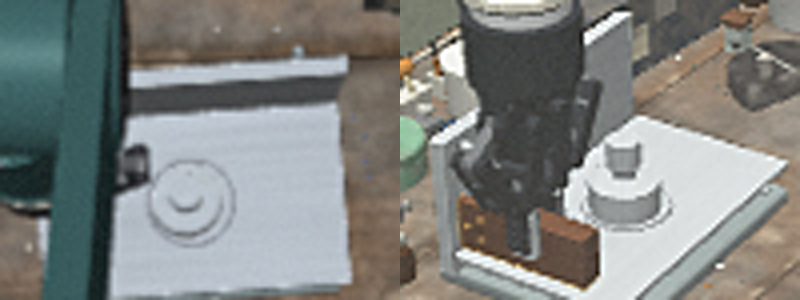

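The square sits flat in the corner with its heel on the backstop (side crop, lower left at (455,245)). The weight is still centred in the ring (625 vs 626). Forces are about 12 N horizontal and 10 N vertical, and steady, so I'm handing in.

```bash
python3 -c "
from rig import r
print(r.close_job())"
```

```text
the job is handed in; nothing more can be done
None
```

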